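# Turn the sorting carousel to bring the shaker to the pointer

### The arm

A 6-joint arm with a two-finger parallel gripper is mounted at the origin on a cart in front of the work surface, level with it; the furniture and walls round the work are solid. World frame = base frame: x ahead of the robot, y to its left, z up, the work surface at z = 0. Lengths are in mm, angles in rad, forces in N, time in s.
With the tool pointing down it reaches from about 300 to 775 mm from the base axis. Payload 14.6 kg.
Tool frame: the origin (TCP) lies between the finger pads; the fingertips stand 11 mm ahead of it and the grasp point (between the pads) lies 8 mm behind it; z points along the fingers, y is the direction in which the jaws open and shut (so a half turn about z gives the same grasp; the last joint's range is limited). The gripper opens to 94 mm and grips with 3 to 60 N. Pads are 16 mm wide; open, the fingers measure 119 mm over their backs; the gripper's body (75 mm by 177 mm) begins 78 mm behind the grasp point.
Start: joints at [1.192, 0.3, 1.521, -0, 1.321, -0.067], TCP at [168.722, 523.471, 216.446] pointing down, gripper open.
Joint ranges: [-3.03, 3.03], [-0.79, 2.21], [0.23, 2.52], [-1.04, 4.18], [0, 3.07], [-2.55, 2.55]. Speed limits (rad/s): [2.22, 2.22, 2.57, 3.14, 3.14, 3.14].

### API

Orientations are given as [roll, pitch, yaw] about the fixed x, y, z axes, in that order (R = Rz(yaw) Ry(pitch) Rx(roll)).
In Python, from cell import * gives the robot as it stands.
- The arm moves only by the tool arm_command, never from a script. Its argument "deltas" is a list of rows, each an object with "xyz": the shift along the world's x, y, z in m, a list of three; "turn": the turn, a rotation vector about the world's x, y, z in rad, a list of three. A call has 1 to 12 rows; each row shifts and turns the commanded pose from where the row before left it; what a row does not reach is not made up. A row lasts 1/8 s, in which the tool goes at most 62.5 mm and 10.7 degrees, less where a joint would pass 70% of its speed; a pose out of reach is approached as far as the arm can. A call with a gripper value outside its range is refused whole. "gripper" is the closure, from 0 (fully open) to 1 (shut), set as the call begins (left out, the last holds). The fingers move at their own pace and stop on an object; "force" is the grip in N (left out, the last holds). Time passes only in rows, so rows that do not move let the fingers close. It gives the time, the measured TCP pose, the force and the opening at its end, in the units of the state.
- read_state(): the state, without advancing time (a new reading comes with each control period).
- camera(name): name is "side" or "top" or "wrist"; returns a dict with "color" (400x640x3 uint8, red, green, blue), "fx", "fy", "cx", "cy" (pixels), "rvec" (rotation vector, rad) and "tvec" (3), from world to camera coordinates, as OpenCV has them; the wrist camera has in their place "mount" (4x4, takes a point from camera to tool coordinates, whose origin is the TCP and whose axes are the flange's). Camera axes: x right, y down, z forward; pixel columns grow to the right and rows downward; lengths in mm; the calibration is good to about 2 mm. A picture is of the moment at which its call begins: read the wrist's pose just before it. There is no depth.
- sign_off(): hands the job in, once; it reports no verdict.
The state is a dict: "clock": time; "joints": joint angles; "qd": joint speeds; "effort": joint torques, N m; "eef_pos": TCP position; "eef_rot": TCP orientation; "wrist_force": force on the tool from outside, world axes, zero at the start; "moment": the same for the moment, N m; "finger_gap": finger opening in mm.
Only numpy, scipy, OpenCV 4.12 (cv2) and the standard library are available. Lean on these libraries where they do the work, as an engineer would, in place of code of your own. Each camera call takes 0.05 s, during which the arm holds its last target.

### The job

The shaker must not go through the dishwasher, so bring it round to where it will be taken off: gently push the posts on the rim of the sorting carousel with the fingertips and turn it until the shaker stands squarely in line with the fixed pointer at the front. Do not grip the posts, do not touch the pieces on the carousel (all five stay standing on it), and leave the ramekin and the spoon on the table beside it alone.

Things in the scene. Friction and masses are not known exactly. Their poses are not given: they have to be found in the camera images.
- carousel: round steel turntable with flush dark rubber mat, radius 155 mm, top 32 mm above the table; turns either way without stops, does not coast or spring back, needs about 1.5 N at a post. Origin on the axis, 20 mm above the table, z up. Five posts on its rim; five loose pieces stand 85 mm from the axis, one midway between each two neighbouring posts, in any order
- stand: fixed dark steel foot under the carousel, on the same axis; origin on the table on the axis. Its -x axis runs along the pointer, towards the front
- pointer (a point): centre of the top of the pointer's square end: a 26 mm wide dark steel tongue on the foot, 10 mm high, that sticks out 40 mm from under the carousel's rim on the robot's side and ends in a raised 26 mm square block, 20 mm high; 182 mm from the axis; it does not turn with the carousel
- shaker: shaker with clear waist and grey domed top, 44 mm in diameter, 90 mm high, the tallest piece on the carousel, loose; origin: centre of its underside; z up
- small_glass: small clear glass, 48 mm in diameter, 61 mm high, open side up, loose on the carousel; origin: centre of its underside; z up
- ramekin_c: upturned white china ramekin (small dish), 72 mm in diameter, 40 mm high, loose on the carousel; origin: centre of its underside; z up
- ramekin_a: upturned white china ramekin (small dish), 72 mm in diameter, 40 mm high, loose on the carousel; origin: centre of its underside; z up
- ramekin_b: upturned white china ramekin (small dish), 72 mm in diameter, 40 mm high, loose on the carousel; origin: centre of its underside; z up
- side_ramekin: upturned white china ramekin, 72 mm in diameter, 40 mm high, loose on the table to the right; origin: centre of its underside
- spoon: spoon, 195 x 42 x 15 mm, lying loose on the table to the left, long way along its x; origin: centre of its underside
- post_0 (a point): centre of the top of one of five upright round steel posts on the rim, 72 degrees apart, 14 mm in diameter, 145 mm from the axis, from 32 to 120 mm above the table; turns with the carousel
- post_1 (a point): centre of the top of one of five upright round steel posts on the rim, 72 degrees apart, 14 mm in diameter, 145 mm from the axis, from 32 to 120 mm above the table; turns with the carousel
- post_2 (a point): centre of the top of one of five upright round steel posts on the rim, 72 degrees apart, 14 mm in diameter, 145 mm from the axis, from 32 to 120 mm above the table; turns with the carousel
- post_3 (a point): centre of the top of one of five upright round steel posts on the rim, 72 degrees apart, 14 mm in diameter, 145 mm from the axis, from 32 to 120 mm above the table; turns with the carousel
- post_4 (a point): centre of the top of one of five upright round steel posts on the rim, 72 degrees apart, 14 mm in diameter, 145 mm from the axis, from 32 to 120 mm above the table; turns with the carousel
There are look-alikes about, which are no part of the job. What is shaped like the small_glass but green is not meant.

How it is judged (in metres and radians):
On the way:
1. the fingers push the carousel (contact force between the fingers and carousel above 0.3 N), for 0.05 s.
At the end, for the whole second after the job is handed in: the shaker's centre is within 14 mm of the pointer's centre line, on the pointer's side of the axis and 60 to 110 mm from it; the carousel is at rest and all five pieces stand upright and still on it (within 105 mm of its axis) (y of shaker in the frame of stand between -0.014 and 0.014 m and x of shaker in the frame of stand between -0.11 and -0.06 m and angular speed of carousel below 0.05 rad/s and angle between each of shaker, small_glass, ramekin_c, ramekin_a, ramekin_b's own z axis and vertical below 0.15 rad and horizontal distance between each of shaker, small_glass, ramekin_c, ramekin_a, ramekin_b and carousel below 0.105 m and height (world z) of shaker between 0.026 and 0.04 m and linear speed of each of shaker, small_glass, ramekin_c, ramekin_a, ramekin_b below 0.02 m/s and height (world z) of small_glass between 0.026 and 0.04 m and height (world z) of ramekin_c between 0.026 and 0.04 m and height (world z) of ramekin_a between 0.026 and 0.04 m and height (world z) of ramekin_b between 0.026 and 0.04 m); the robot touches nothing.
It fails at once if one of the five pieces on the carousel is touched by the robot (contact force between any of the fingers, the arm and shaker above 0.5 N or contact force between any of the fingers, the arm and small_glass above 0.5 N or contact force between any of the fingers, the arm and ramekin_c above 0.5 N or contact force between any of the fingers, the arm and ramekin_a above 0.5 N or contact force between any of the fingers, the arm and ramekin_b above 0.5 N).
It fails at once if one of the five pieces is lifted, tipped or knocked off (height (world z) of any of shaker, small_glass, ramekin_c, ramekin_a, ramekin_b above 0.05 m or angle between any of shaker, small_glass, ramekin_c, ramekin_a, ramekin_b's own z axis and vertical above 0.4 rad or horizontal distance between any of shaker, small_glass, ramekin_c, ramekin_a, ramekin_b and carousel above 0.13 m).
It fails at once if the carousel is spun faster than a gentle turn (2 rad/s) (angular speed of carousel above 2 rad/s).
It fails at once if the carousel is squeezed or shoved with more than 20 N (contact force between any of the fingers, the arm and carousel above 20 N).
It fails at once if the ramekin or the spoon on the table beside the carousel is moved by more than 15 mm (distance of any of side_ramekin, spoon from where it was at the start of the episode above 0.015 m).
It also fails if it takes over 48 s, if anything falls off the work surface, if the arm or the gripper's body presses on something with over 40 N, if the wrist force passes 120 N, or if a joint passes its speed limit or range.

## Working session

There is one attempt and no reset: what is moved stays moved. The work goes in short steps, Python scripts to look and compute and a tool call to move; the robot and the scene stay as the last step left them, time stands still between calls to the robot, and variables do not carry over. Pictures are saved under pics/ and viewed, and the job is handed in when it is done.

Besides the shell and the picture viewer there is one more tool, called as a command line: name --argument value ..., lists and objects as JSON in quotes. arm_command: Moves the arm, as the interface text tells. Its arguments: {"type":"object","properties":{"deltas":{"type":"array","items":{"type":"object","properties":{"xyz":{"type":"array","items":{"type":"number"}},"turn":{"type":"array","items":{"type":"number"}}}}},"gripper":{"type":"number"},"force":{"type":"number"}},"required":["deltas"]}

```bash
mkdir -p pics; ls; cat > h.py <<'E'
from cell import *
import numpy as np, cv2
def save(name,fn):
    c=camera(name); cv2.imwrite('pics/'+fn,c['color'][:,:,::-1]); np.savez('pics/'+fn+'.npz',**{k:v for k,v in c.items()}); return c
def proj(c,P):
    K=np.array([[c['fx'],0,c['cx']],[0,c['fy'],c['cy']],[0,0,1.]])
    return cv2.projectPoints(np.array(P,float).reshape(-1,1,3),np.array(c['rvec'],float),np.array(c['tvec'],float),K,None)[0].reshape(-1,2)
def ray(c,u,v,z):
    R=cv2.Rodrigues(np.array(c['rvec'],float))[0]; t=np.array(c['tvec'],float).ravel()
    o=-R.T@t; d=R.T@np.array([(u-c['cx'])/c['fx'],(v-c['cy'])/c['fy'],1.])
    return o+d*(z-o[2])/d[2]
E
python3 - <<'E'
from h import *
s=read_state(); print(s)
save('top','top0.png'); save('side','side0.png')
E
```

```text
pics
{'clock': 0.0, 'joints': array([ 1.19241239e+00,  3.00470502e-01,  1.52161821e+00, -9.96594906e-06,
        1.32071550e+00, -6.66020601e-02]), 'qd': array([ 0.0017569 , -0.00151422,  0.00069125,  0.00077288,  0.00084434,
       -0.00011757]), 'effort': array([-4.63274337e-04, -5.31804979e+01, -3.52723038e+01,  7.07690092e-02,
        2.45692651e-02, -1.60393733e-04]), 'eef_pos': array([168.62165839, 523.23034336, 215.87095108]), 'eef_rot': array([-3.14038314e+00, -7.10010697e-05,  2.82981321e+00]), 'wrist_force': array([-0.22201916,  0.30436222,  0.33056379]), 'moment': array([-0.00408683, -0.03725612,  0.02347871]), 'finger_gap': 93.8350511050069}
```

View pics/top0.png

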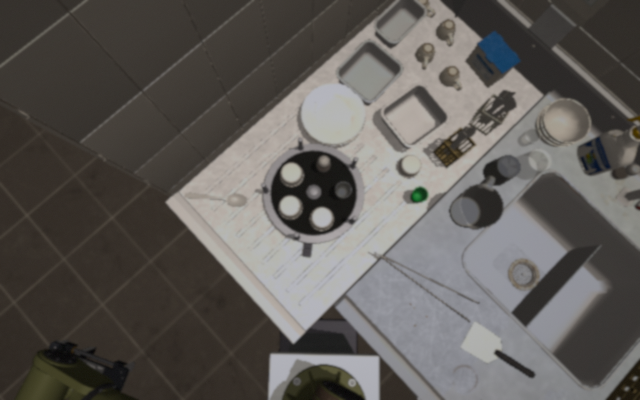

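View pics/side0.png

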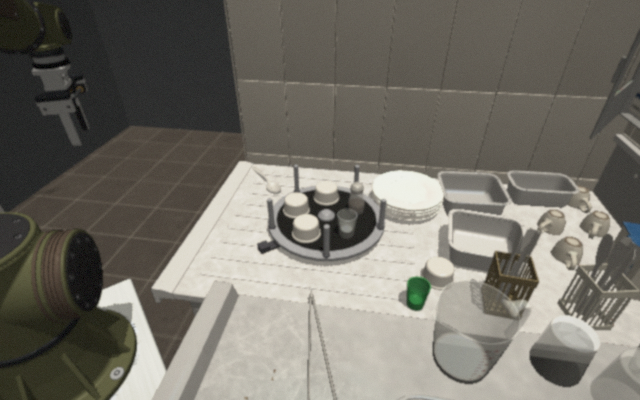

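The top view shows the carousel hub at about (313,192) and the pointer at (307,250). The shaker looks to be at (323,162), on the far side, with the small glass at (343,188). I'll enlarge both views to confirm.

```bash
python3 - <<'E'
import cv2
a=cv2.imread('pics/top0.png')[130:265,245:380]; cv2.imwrite('pics/t0c.png',cv2.resize(a,(594,594),interpolation=cv2.INTER_CUBIC))
a=cv2.imread('pics/side0.png')[155:275,240:400]; cv2.imwrite('pics/s0c.png',cv2.resize(a,(800,600),interpolation=cv2.INTER_CUBIC))
E
```

```text
(no output)
```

View pics/t0c.png

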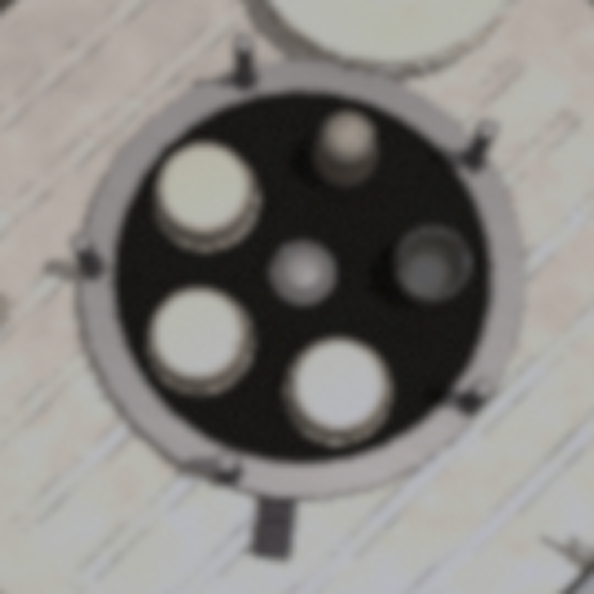

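View pics/s0c.png

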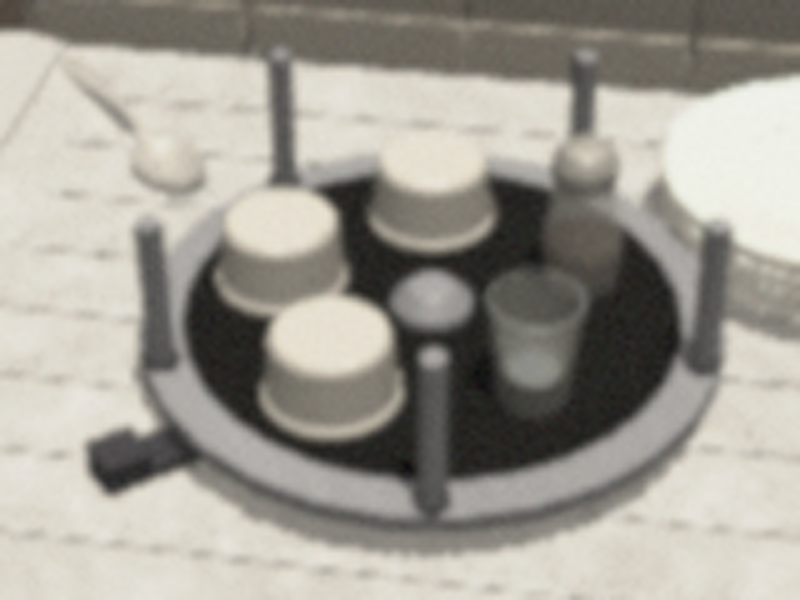

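```bash
cat >> h.py <<'E'
def load(fn):
    d=np.load('pics/'+fn+'.npz'); return {k:d[k] for k in d.files}
def tri(c1,p1,c2,p2):
    def M(c):
        K=np.array([[c['fx'],0,c['cx']],[0,c['fy'],c['cy']],[0,0,1.]]); return K@np.c_[cv2.Rodrigues(c['rvec'])[0],np.ravel(c['tvec'])]
    X=cv2.triangulatePoints(M(c1),M(c2),np.array(p1,float).reshape(2,1),np.array(p2,float).reshape(2,1)).ravel(); return X[:3]/X[3]
E
python3 - <<'E'
from h import *
T=load('top0.png');S=load('side0.png')
g=cv2.cvtColor(T['color'],cv2.COLOR_RGB2GRAY); 
tc=lambda x,y:(245+(x+.5)/4.4-.5,130+(y+.5)/4.4-.5)
sc=lambda x,y:(240+(x+.5)/5-.5,155+(y+.5)/5-.5)
m=(g<60).astype(np.uint8)
n,l,st,ce=cv2.connectedComponentsWithStats(m)
k=l[175,313]; mm=(l==k).astype(np.uint8)
# hub pix may differ: choose largest comp near
ks=np.bincount(l[150:235,270:355].ravel(),minlength=n); ks[0]=0;k=ks.argmax(); mm=(l==k).astype(np.uint8); print(st[k])
cn=max(cv2.findContours(mm,cv2.RETR_EXTERNAL,cv2.CHAIN_APPROX_NONE)[0],key=len)
h=cv2.convexHull(cn); pts=np.array([ray(T,u,v,32)[:2] for u,v in h[:,0]],np.float32)
c,r=cv2.minEnclosingCircle(pts); e=cv2.fitEllipse(pts); print('mat',c,r,e)
names='far-left far-right right front left'.split()
tt=[(245,45),(488,128),(488,395),(200,464),(55,267)]; ss=[(281,52),(587,55),(717,228),(433,352),(149,222)]
# outer rim by hand
print('rim c',ray(T,*tc(301,277),32))
for p in tt: print('top post@120',ray(T,*tc(*p),120).round(1))
for p in ss: print('side post@120',ray(S,*sc(*p),120).round(1))
for p in [(245,75),(474,155),(465,402),(228,470),(92,264)]: print('base@32',ray(T,*tc(*p),32).round(1))
print('pointer top',ray(T,*tc(273,545),20).round(1), 'side',ray(S,*sc(117,447),20).round(1))
print('shaker dome', tri(T,tc(352,130),S,sc(587,148)), 'top@122',ray(T,*tc(352,128),118))
print('side ramekin',ray(T,410,165,40),'green',ray(T,419,195,60),'spoon',ray(T,236,200,5))
print('plates top edge',ray(T,333,113,60))
E
```

```text
[ 271  151   85   84 3667]
mat (626.5225219726562, 41.951725006103516) 130.14088439941406 ((626.0558471679688, 43.1484260559082), (256.5806579589844, 257.0759582519531), 36.84685134887695)
rim c [623.37479383  44.03963237  32.        ]
top post@120 [761.1  85.3 120. ]
top post@120 [709.3 -75.  120. ]
top post@120 [533.9 -76.2 120. ]
top post@120 [485.5 105.3 120. ]
top post@120 [609.3 202.6 120. ]
side post@120 [623.9 185.6 120. ]
side post@120 [758.5  83.6 120. ]
side post@120 [702.5 -77.6 120. ]
side post@120 [537.4 -72.7 120. ]
side post@120 [485.   86.1 120. ]
base@32 [766.9  87.   32. ]
base@32 [713.5 -74.9  32. ]
base@32 [539.6 -70.1  32. ]
base@32 [489.2  90.2  32. ]
base@32 [628.6 188.4  32. ]
pointer top [440.1  58.4  20. ] side [441.1  56.5  20. ]
shaker dome [704.30151064  14.96678964 116.78016988] top@122 [707.32342739  13.77298481 118.        ]
side ramekin [ 715.93411864 -251.2604019    40.        ] green [ 619.33590866 -271.87474295   60.        ] spoon [598.69087923 280.57633016   5.        ]
plates top edge [868.95522221 -11.07375291  60.        ]
```

The candidates, by top-view pixel:

| Object | Pixel | Seen as |
|---|---|---|
| Shaker | (323,162) | tall, grey dome, measured top about 117 mm |
| Small glass | (343,188) | clear |
| Look-alike | (419,195) | green glass off the carousel, not meant |

- **Geometry:** the axis is at about (624,43), the pointer at 175.5° and the shaker at −19°.
- **Plan:** turn the carousel about −165° (clockwise) by pushing the post that now stands at 233.5°, with closed fingers in one arc.

First I'll move to a point above the gap behind that post.

arm_command --deltas '[{"xyz":[0.012,-0.018,0]},{"xyz":[0.024,-0.036,0]},{"xyz":[0.03,-0.044,0]},{"xyz":[0.03,-0.044,0]},{"xyz":[0.03,-0.044,0]},{"xyz":[0.03,-0.044,0]},{"xyz":[0.03,-0.044,0]},{"xyz":[0.03,-0.044,0]},{"xyz":[0.03,-0.044,0]},{"xyz":[0.03,-0.044,0]},{"xyz":[0.03,-0.044,0]},{"xyz":[0.03,-0.044,0]}]' --gripper 1 --force 10

```text
validation failed for argument at $.de...
```

arm_command --deltas '[{"xyz":[0.03,-0.044,0]},{"xyz":[0.03,-0.044,0]},{"xyz":[0.016,-0.028,0]},{"xyz":[0.006,-0.01,0]},{"xyz":[0,0,0]},{"xyz":[0,0,0]}]'

```text
validation failed for argument at $.de...
```

arm_command --deltas '[{"xyz":[0.012,-0.018,0.0],"turn":[0.0,0.0,0.0]}]' --gripper 1 --force 10

```text
clock: 0.22
eef_pos: [180.3, 505.5, 215.9]
eef_rot: [-3.141, -0.0, 2.831]
wrist_force: [-0.4, -0.1, -0.3]
finger_gap: 87.2
```

Each row needs the turn field as well.

arm_command --deltas '[{"xyz":[0.024,-0.036,0],"turn":[0,0,0]},{"xyz":[0.03,-0.044,0],"turn":[0,0,0]},{"xyz":[0.03,-0.044,0],"turn":[0,0,0]},{"xyz":[0.03,-0.044,0],"turn":[0,0,0]},{"xyz":[0.03,-0.044,0],"turn":[0,0,0]},{"xyz":[0.03,-0.044,0],"turn":[0,0,0]},{"xyz":[0.03,-0.044,0],"turn":[0,0,0]},{"xyz":[0.03,-0.044,0],"turn":[0,0,0]},{"xyz":[0.03,-0.044,0],"turn":[0,0,0]},{"xyz":[0.03,-0.044,0],"turn":[0,0,0]},{"xyz":[0.03,-0.044,0],"turn":[0,0,0]},{"xyz":[0.03,-0.044,0],"turn":[0,0,0]}]'

```text
clock: 1.72
eef_pos: [535.4, -16.2, 216.2]
eef_rot: [-3.142, -0.0, 2.83]
wrist_force: [-0.6, 0.9, 0.8]
finger_gap: 0.5
```

arm_command --deltas '[{"xyz":[0.03,-0.044,0],"turn":[0,0,0]},{"xyz":[0.016,-0.026,0],"turn":[0,0,0.05]},{"xyz":[0.006,-0.01,0],"turn":[0,0,0]},{"xyz":[0,0,0],"turn":[0,0,0]}]'

```text
clock: 2.22
eef_pos: [586.5, -94.3, 216.1]
eef_rot: [3.142, -0.001, 2.878]
wrist_force: [0.9, 0.2, 0.7]
finger_gap: 0.7
```

```bash
python3 - <<'E'
from h import *
s=read_state();print(s['eef_pos'],s['eef_rot'])
c=save('wrist','w1.png');print(c['mount'])
c=save('side','s1.png')
cv2.imwrite('pics/s1c.png',cv2.resize(cv2.imread('pics/s1.png')[95:275,220:460],(800,600),interpolation=cv2.INTER_CUBIC))
E
```

```text
[586.49690804 -94.30204581 216.0715765 ] [ 3.14153167e+00 -7.68963489e-04  2.87846557e+00]
[[-8.13882728e-05 -9.72160294e-01 -2.34316787e-01  6.82616292e+01]
 [ 9.99999223e-01 -3.70579879e-04  1.19016157e-03 -5.85016015e-01]
 [-1.24386090e-03 -2.34316508e-01  9.72159569e-01 -1.69230722e+02]
 [ 0.00000000e+00  0.00000000e+00  0.00000000e+00  1.00000000e+00]]
```

View pics/s1c.png

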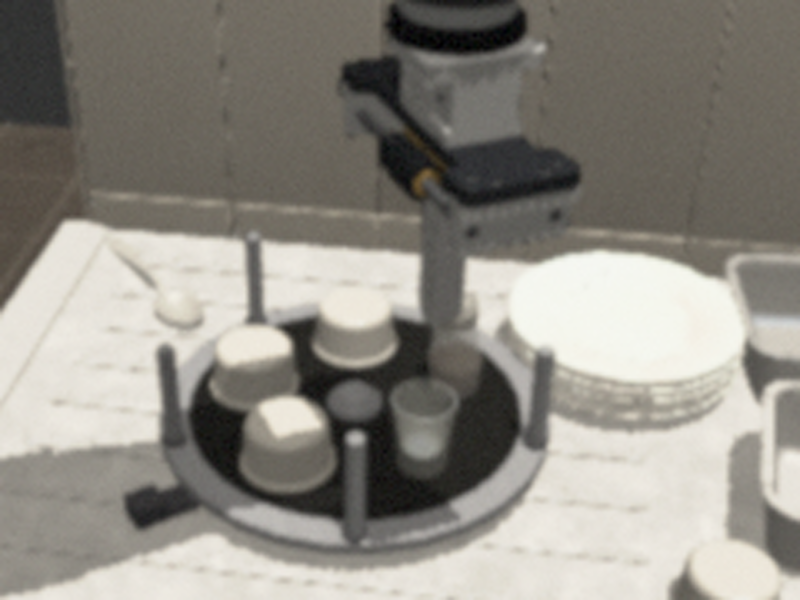

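View pics/w1.png

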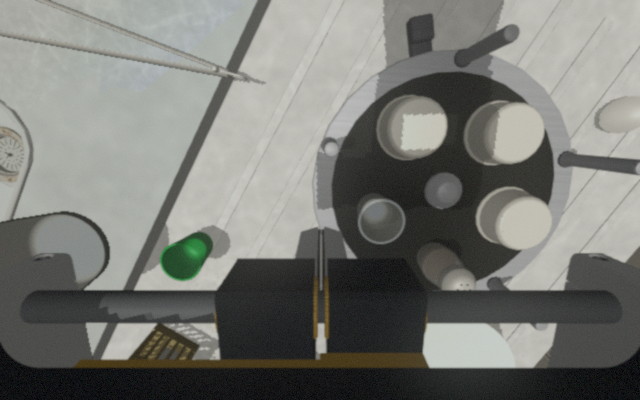

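```bash
cat >> h.py <<'E'
from scipy.spatial.transform import Rotation as Ro
def wray(c,s,u,v,z):
    M=np.eye(4);M[:3,:3]=Ro.from_euler('xyz',s['eef_rot']).as_matrix();M[:3,3]=s['eef_pos'];M=M@c['mount']
    d=M[:3,:3]@np.array([(u-c['cx'])/c['fx'],(v-c['cy'])/c['fy'],1.]);o=M[:3,3];return o+d*(z-o[2])/d[2]
E
python3 - <<'E'
from h import *
s=read_state();c=load('w1.png')
for n,u,v,z in [('postD',331,146,120),('postE',512,33,120),('pointer',421,28,20),('shaker',457,278,122),('hubmat',443,186,32),('rimleft',313,185,32),('rimright',572,160,32)]: print(n,wray(c,s,u,v,z).round(1))
E
```

```text
postD [534.8 -70.6 120. ]
postE [486.1  92.  120. ]
pointer [442.4  59.2  20. ]
shaker [687.1  15.1 122. ]
hubmat [619.9  49.   32. ]
rimleft [ 578.4 -101.    32. ]
rimright [628.5 200.4  32. ]
```

```bash
python3 - <<'E'
import numpy as np,json
C=np.array([622,43.])
ph=[255.5,253.5,250.5,247]
while ph[-1]>88: ph.append(ph[-1]-4.5)
ph+=[ph[-1]-3,ph[-1]-5]
P=np.array([C+145*np.array([np.cos(np.radians(a)),np.sin(np.radians(a))]) for a in ph]); P[0]=[586.5,-94.3]
Q=np.round(P)/1000; Q[0]=[.5865,-.0943]
for i in range(1,len(ph)):
    d=np.diff(Q,axis=0)[i-1]; print(i,ph[i],Q[i],json.dumps({"xyz":[round(d[0],4),round(d[1],4),0],"turn":[0,0,round(np.radians(ph[i]-ph[i-1]),3)]}))
E
```

```text
1 253.5 [ 0.581 -0.096] {"xyz": [-0.0055, -0.0017, 0], "turn": [0, 0, -0.035]}
2 250.5 [ 0.574 -0.094] {"xyz": [-0.007, 0.002, 0], "turn": [0, 0, -0.052]}
3 247 [ 0.565 -0.09 ] {"xyz": [-0.009, 0.004, 0], "turn": [0, 0, -0.061]}
4 242.5 [ 0.555 -0.086] {"xyz": [-0.01, 0.004, 0], "turn": [0, 0, -0.079]}
5 238.0 [ 0.545 -0.08 ] {"xyz": [-0.01, 0.006, 0], "turn": [0, 0, -0.079]}
6 233.5 [ 0.536 -0.074] {"xyz": [-0.009, 0.006, 0], "turn": [0, 0, -0.079]}
7 229.0 [ 0.527 -0.066] {"xyz": [-0.009, 0.008, 0], "turn": [0, 0, -0.079]}
8 224.5 [ 0.519 -0.059] {"xyz": [-0.008, 0.007, 0], "turn": [0, 0, -0.079]}
9 220.0 [ 0.511 -0.05 ] {"xyz": [-0.008, 0.009, 0], "turn": [0, 0, -0.079]}
10 215.5 [ 0.504 -0.041] {"xyz": [-0.007, 0.009, 0], "turn": [0, 0, -0.079]}
11 211.0 [ 0.498 -0.032] {"xyz": [-0.006, 0.009, 0], "turn": [0, 0, -0.079]}
12 206.5 [ 0.492 -0.022] {"xyz": [-0.006, 0.01, 0], "turn": [0, 0, -0.079]}
13 202.0 [ 0.488 -0.011] {"xyz": [-0.004, 0.011, 0], "turn": [0, 0, -0.079]}
14 197.5 [ 0.484 -0.001] {"xyz": [-0.004, 0.01, 0], "turn": [0, 0, -0.079]}
15 193.0 [0.481 0.01 ] {"xyz": [-0
[... 1252 characters left out ...]
: [0.01, 0.006, 0], "turn": [0, 0, -0.079]}
33 112.0 [0.568 0.177] {"xyz": [0.011, 0.004, 0], "turn": [0, 0, -0.079]}
34 107.5 [0.578 0.181] {"xyz": [0.01, 0.004, 0], "turn": [0, 0, -0.079]}
35 103.0 [0.589 0.184] {"xyz": [0.011, 0.003, 0], "turn": [0, 0, -0.079]}
36 98.5 [0.601 0.186] {"xyz": [0.012, 0.002, 0], "turn": [0, 0, -0.079]}
37 94.0 [0.612 0.188] {"xyz": [0.011, 0.002, 0], "turn": [0, 0, -0.079]}
38 89.5 [0.623 0.188] {"xyz": [0.011, 0.0, 0], "turn": [0, 0, -0.079]}
39 85.0 [0.635 0.187] {"xyz": [0.012, -0.001, 0], "turn": [0, 0, -0.079]}
40 82.0 [0.642 0.187] {"xyz": [0.007, 0.0, 0], "turn": [0, 0, -0.052]}
41 80.0 [0.647 0.186] {"xyz": [0.005, -0.001, 0], "turn": [0, 0, -0.035]}
```

arm_command --deltas '[{"xyz":[0,0,-0.02],"turn":[0,0,0]},{"xyz":[0,0,-0.03],"turn":[0,0,0]},{"xyz":[0,0,-0.03],"turn":[0,0,0]},{"xyz":[0,0,-0.02],"turn":[0,0,0]},{"xyz":[0,0,-0.01],"turn":[0,0,0]},{"xyz":[0,0,0],"turn":[0,0,0]}]'

```text
clock: 3.08
eef_pos: [586.6, -93.9, 106.6]
eef_rot: [3.142, -0.0, 2.88]
wrist_force: [-0.0, 0.6, 0.9]
finger_gap: 0.8
```

Contact comes near φ ≈ 239°, so I'll approach that part slowly.

arm_command --deltas '[{"xyz":[-0.0055,-0.002,0],"turn":[0,0,-0.035]},{"xyz":[-0.007,0.002,0],"turn":[0,0,-0.052]},{"xyz":[-0.009,0.004,0],"turn":[0,0,-0.061]},{"xyz":[-0.004,0.002,0],"turn":[0,0,-0.03]},{"xyz":[-0.002,0.001,0],"turn":[0,0,-0.016]},{"xyz":[-0.002,0.001,0],"turn":[0,0,-0.016]},{"xyz":[-0.002,0.001,0],"turn":[0,0,-0.016]},{"xyz":[-0.002,0.001,0],"turn":[0,0,-0.016]},{"xyz":[-0.002,0.001,0],"turn":[0,0,-0.016]},{"xyz":[-0.002,0.001,0],"turn":[0,0,-0.016]},{"xyz":[-0.002,0.001,0],"turn":[0,0,-0.016]},{"xyz":[-0.002,0.001,0],"turn":[0,0,-0.016]}]'

```text
clock: 4.58
eef_pos: [545.2, -80.4, 106.5]
eef_rot: [3.141, 0.0, 2.573]
wrist_force: [1.8, 0.2, -0.4]
finger_gap: 0.5
```

The wrist reads about 1.8 N, so contact is made. I'll continue along the arc.

arm_command --deltas '[{"xyz":[-0.0035,0.0022,0],"turn":[0,0,-0.03]},{"xyz":[-0.0055,0.0038,0],"turn":[0,0,-0.049]},{"xyz":[-0.009,0.008,0],"turn":[0,0,-0.079]},{"xyz":[-0.008,0.007,0],"turn":[0,0,-0.079]},{"xyz":[-0.008,0.009,0],"turn":[0,0,-0.079]},{"xyz":[-0.007,0.009,0],"turn":[0,0,-0.079]},{"xyz":[-0.006,0.009,0],"turn":[0,0,-0.079]},{"xyz":[-0.006,0.01,0],"turn":[0,0,-0.079]},{"xyz":[-0.004,0.011,0],"turn":[0,0,-0.079]},{"xyz":[-0.004,0.01,0],"turn":[0,0,-0.079]},{"xyz":[-0.002,0.006,0],"turn":[0,0,-0.045]},{"xyz":[-0.001,0.005,0],"turn":[0,0,-0.034]}]'

```text
clock: 6.08
eef_pos: [480.7, 9.6, 106.4]
eef_rot: [-3.141, 0.0, 1.782]
wrist_force: [-0.6, -1.5, 0.6]
finger_gap: 0.4
```

```bash
python3 - <<'E'
from h import *
s=read_state();print(s['eef_pos'],s['eef_rot'],s['wrist_force'],s['joints'])
c=save('side','s2.png')
cv2.imwrite('pics/s2c.png',cv2.resize(cv2.imread('pics/s2.png')[95:275,220:460],(800,600),interpolation=cv2.INTER_CUBIC))
E
```

```text
[480.67377397   9.61112087 106.42751392] [-3.14077457e+00  2.14657782e-04  1.78162017e+00] [-0.56192349 -1.46077563  0.56173352] [-5.59802243e-02  2.75627214e-01  1.83013387e+00 -4.91194220e-04
  1.03656417e+00 -2.66553720e-01]
```

View pics/s2c.png

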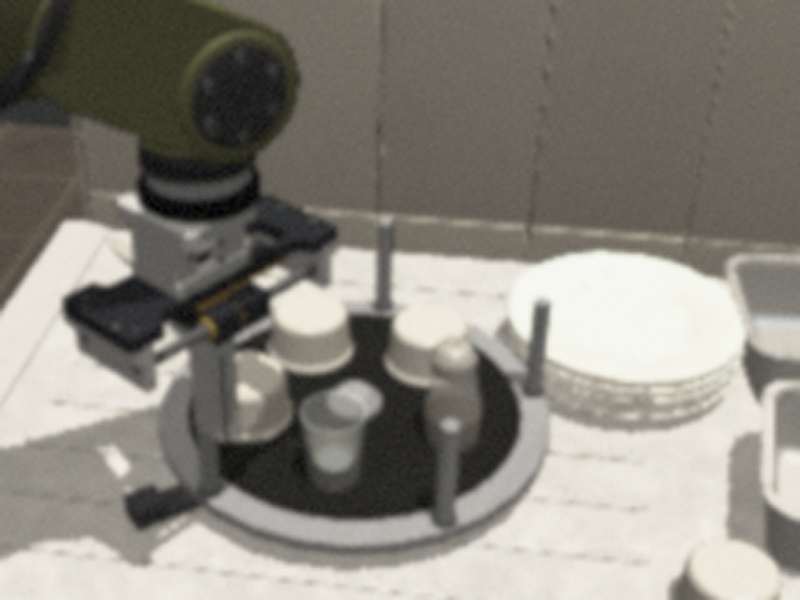

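The carousel has turned about 45° with every piece standing, and the fingers are on the rim post. I'll continue the arc.

arm_command --deltas '[{"xyz":[-0.001,0.005,0],"turn":[0,0,-0.034]},{"xyz":[-0.001,0.007,0],"turn":[0,0,-0.045]},{"xyz":[-0.002,0.011,0],"turn":[0,0,-0.079]},{"xyz":[0,0.011,0],"turn":[0,0,-0.079]},{"xyz":[0.001,0.012,0],"turn":[0,0,-0.079]},{"xyz":[0.001,0.011,0],"turn":[0,0,-0.079]},{"xyz":[0.002,0.011,0],"turn":[0,0,-0.079]},{"xyz":[0.003,0.011,0],"turn":[0,0,-0.079]},{"xyz":[0.005,0.011,0],"turn":[0,0,-0.079]},{"xyz":[0.004,0.01,0],"turn":[0,0,-0.079]},{"xyz":[0.004,0.006,0],"turn":[0,0,-0.045]},{"xyz":[0.002,0.004,0],"turn":[0,0,-0.034]}]'

```text
clock: 7.62
eef_pos: [499.0, 119.5, 106.3]
eef_rot: [-3.141, 0.001, 0.992]
wrist_force: [0.6, -2.3, -0.2]
finger_gap: 0.5
```

arm_command --deltas '[{"xyz":[0.002,0.004,0],"turn":[0,0,-0.034]},{"xyz":[0.004,0.005,0],"turn":[0,0,-0.045]},{"xyz":[0.008,0.009,0],"turn":[0,0,-0.079]},{"xyz":[0.007,0.008,0],"turn":[0,0,-0.079]},{"xyz":[0.009,0.008,0],"turn":[0,0,-0.079]},{"xyz":[0.009,0.007,0],"turn":[0,0,-0.079]},{"xyz":[0.009,0.006,0],"turn":[0,0,-0.079]},{"xyz":[0.01,0.006,0],"turn":[0,0,-0.079]},{"xyz":[0.011,0.004,0],"turn":[0,0,-0.079]},{"xyz":[0.01,0.004,0],"turn":[0,0,-0.079]},{"xyz":[0.006,0.002,0],"turn":[0,0,-0.045]},{"xyz":[0.005,0.001,0],"turn":[0,0,-0.034]}]'

```text
clock: 9.12
eef_pos: [589.0, 183.5, 106.2]
eef_rot: [-3.141, 0.001, 0.202]
wrist_force: [-2.8, 1.2, 0.7]
finger_gap: 0.6
```

```bash
python3 - <<'E'
from h import *
s=read_state();print(s['eef_pos'],s['eef_rot'],s['wrist_force'],s['joints'])
c=save('side','s3.png')
cv2.imwrite('pics/s3c.png',cv2.resize(cv2.imread('pics/s3.png')[95:275,220:460],(800,600),interpolation=cv2.INTER_CUBIC))
E
```

```text
[588.98819262 183.51711781 106.16360452] [-3.14139990e+00  1.18162188e-03  2.02328280e-01] [-2.81185582  1.23150694  0.70358255] [2.42583322e-01 5.51927965e-01 1.43071249e+00 2.61934695e-04
 1.16012512e+00 1.61094677e+00]
```

View pics/s3c.png

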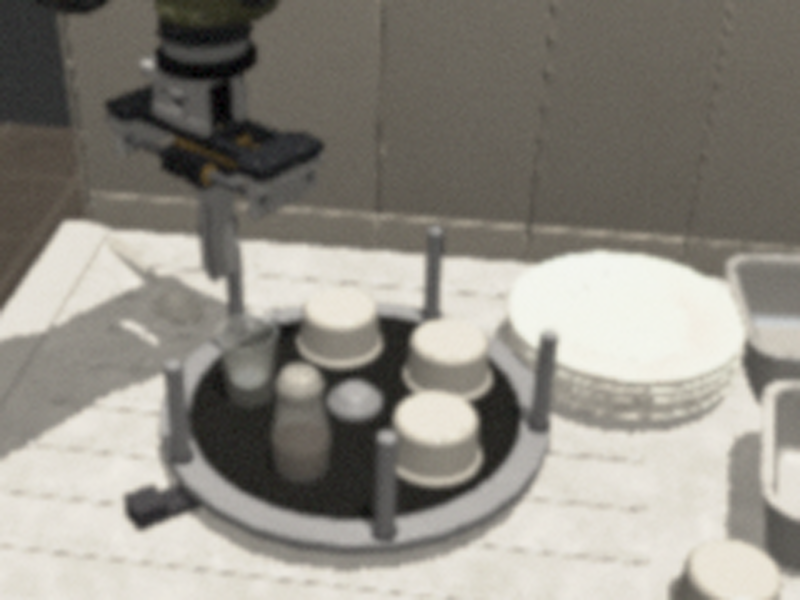

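```bash
python3 - <<'E'
from h import *
S=load('s3.png');C=np.array([622,42.])
sc=lambda x,y:(220+(x+.5)/3.3333-.5,95+(y+.5)/3.3333-.5)
for p in [(435,232),(547,338),(386,436),(175,366)]:
    X=ray(S,*sc(*p),120)[:2]-C; a=np.degrees(np.arctan2(X[1],X[0])); print(X.round(1),np.hypot(*X).round(1),a.round(1),(a%72).round(1))
X=ray(S,*sc(299,370),119)[:2]-C; print('shaker',np.degrees(np.arctan2(X[1],X[0]))%360,np.hypot(*X))
print('target post mod', (175.5+36)%72)
E
```

```text
[126.   58.4] 138.9 24.9 24.9
[  94.  -108.1] 143.2 -49.0 23.0
[ -69.1 -127.7] 145.3 -118.4 25.6
[-142.6   20.9] 144.1 171.7 27.7
shaker 204.3694800857736 80.76402582958438
target post mod 67.5
```

arm_command --deltas '[{"xyz":[0.005,0.001,0],"turn":[0,0,-0.034]},{"xyz":[0.007,0.001,0],"turn":[0,0,-0.045]},{"xyz":[0.011,0.002,0],"turn":[0,0,-0.079]},{"xyz":[0.011,0,0],"turn":[0,0,-0.079]},{"xyz":[0.012,-0.001,0],"turn":[0,0,-0.079]},{"xyz":[0.009,-0.0005,0],"turn":[0,0,-0.061]},{"xyz":[0.008,-0.0015,0],"turn":[0,0,-0.061]},{"xyz":[0.005,-0.001,0],"turn":[0,0,-0.035]},{"xyz":[0.003,-0.001,0],"turn":[0,0,-0.02]},{"xyz":[0.002,-0.0005,0],"turn":[0,0,-0.015]},{"xyz":[0,0,0],"turn":[0,0,0]}]'

```text
clock: 10.55
eef_pos: [662.3, 181.9, 106.5]
eef_rot: [3.142, -0.0, -0.304]
wrist_force: [-0.1, 0.4, 0.4]
finger_gap: 0.3
```

```bash
python3 - <<'E'
from h import *
s=read_state();print(s['eef_pos'],s['eef_rot'],s['wrist_force'],s['joints'])
c=save('side','s4.png')
cv2.imwrite('pics/s4c.png',cv2.resize(cv2.imread('pics/s4.png')[95:275,220:460],(800,600),interpolation=cv2.INTER_CUBIC))
E
```

```text
[662.32624555 181.88407506 106.47108319] [ 3.14156951e+00 -3.24503977e-04 -3.04176977e-01] [-0.13041491  0.42903568  0.44637067] [ 2.14763588e-01  7.01321379e-01  1.18847093e+00 -1.90673339e-04
  1.25153005e+00  2.08979672e+00]
```

View pics/s4c.png

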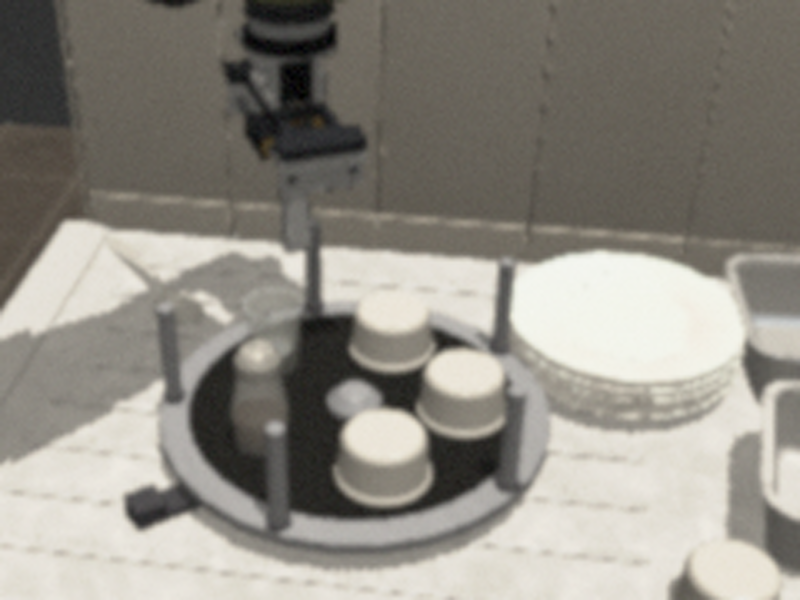

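The shaker now stands toward the pointer. I'll back off along −x, rise clear, and swing left and back so both cameras can see it.

arm_command --deltas '[{"xyz":[-0.005,0.001,0],"turn":[0,0,0]},{"xyz":[-0.01,0.003,0],"turn":[0,0,0]},{"xyz":[0,0,0.02],"turn":[0,0,0]},{"xyz":[0,0,0.04],"turn":[0,0,0]},{"xyz":[0,0,0.04],"turn":[0,0,0]},{"xyz":[-0.02,0.02,0.02],"turn":[0,0,0]},{"xyz":[-0.035,0.03,0],"turn":[0,0,0]},{"xyz":[-0.04,0.03,0],"turn":[0,0,0]},{"xyz":[-0.04,0.03,0],"turn":[0,0,0]},{"xyz":[-0.04,0.03,0],"turn":[0,0,0]},{"xyz":[-0.04,0.03,0],"turn":[0,0,0]},{"xyz":[-0.04,0.03,0],"turn":[0,0,0]}]'

```text
clock: 12.1
eef_pos: [395.7, 381.1, 228.2]
eef_rot: [-3.135, 0.006, -0.29]
wrist_force: [0.5, 0.3, -0.1]
finger_gap: 0.6
```

arm_command --deltas '[{"xyz":[-0.04,0.03,0],"turn":[0,0,0]},{"xyz":[-0.04,0.03,0],"turn":[0,0,0]},{"xyz":[-0.04,0.03,0],"turn":[0,0,0]},{"xyz":[-0.02,0.02,0],"turn":[0,0,0]},{"xyz":[0,0,0],"turn":[0,0,0]}]'

```text
clock: 12.72
eef_pos: [311.4, 433.5, 221.1]
eef_rot: [-3.084, 0.074, -0.172]
wrist_force: [0.9, 0.4, 0.3]
finger_gap: 0.8
```

```bash
python3 - <<'E'
from h import *
s=read_state();print(s['eef_pos'],s['clock'],s['wrist_force'])
save('side','s5.png');save('top','t5.png')
cv2.imwrite('pics/s5c.png',cv2.resize(cv2.imread('pics/s5.png')[155:275,240:400],(800,600),interpolation=cv2.INTER_CUBIC))
cv2.imwrite('pics/t5c.png',cv2.resize(cv2.imread('pics/t5.png')[130:265,245:380],(594,594),interpolation=cv2.INTER_CUBIC))
E
```

```text
[311.38889576 433.49234845 221.11197106] 12.725 [0.90494672 0.43763347 0.26602953]
```

View pics/s5c.png

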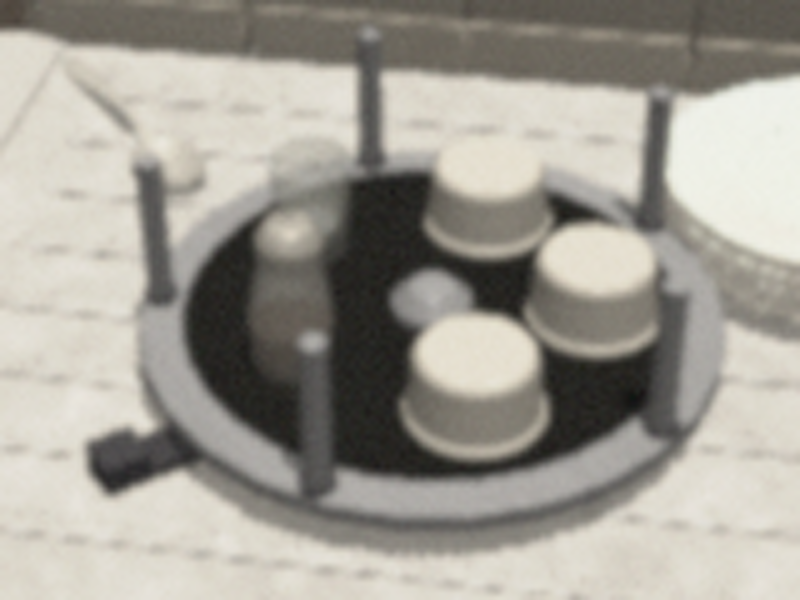

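View pics/t5c.png

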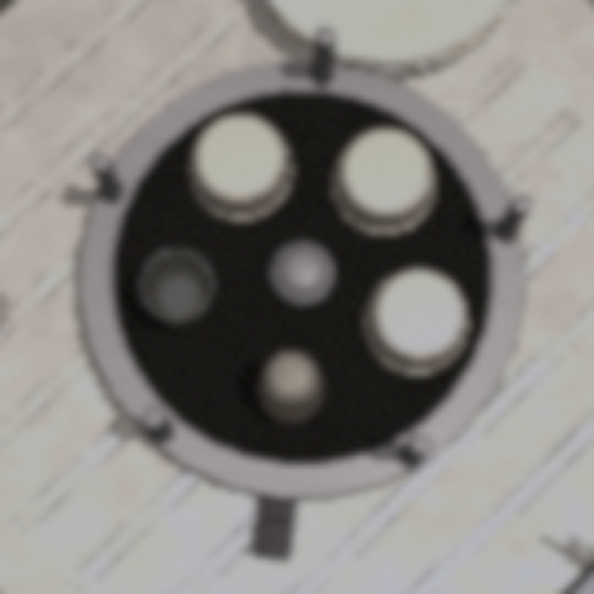

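```bash
python3 - <<'E'
from h import *
S=load('s5.png');T=load('t5.png')
tc=lambda x,y:(245+(x+.5)/4.4-.5,130+(y+.5)/4.4-.5)
sc=lambda x,y:(240+(x+.5)/5-.5,155+(y+.5)/5-.5)
A=np.array([ray(S,*sc(*p),120)[:2] for p in [(370,34),(660,92),(676,284),(313,340),(148,158)]])
C=A.mean(0);print('axis side',C)
for X in A-C: print(X.round(1),(np.degrees(np.arctan2(X[1],X[0]))%72).round(1))
B=np.array([ray(T,*tc(*p),32)[:2] for p in [(323,75),(508,230),(411,457),(160,430),(108,188)]]);Cb=B.mean(0);print('axis top',Cb)
for X in B-Cb: print(X.round(1),(np.degrees(np.arctan2(X[1],X[0]))%72).round(1))
X=tri(T,tc(291,372),S,sc(289,225));print('shaker',X)
sh=X[:2]
for ctr,pt in [(C,(441,57)),(Cb,(441,58))]:
    d=np.array(pt)-ctr; L=np.hypot(*d); d/=L; v=sh-ctr; print('pointer ang',np.degrees(np.arctan2(d[1],d[0])),L,'along',v@d,'lat',d[0]*v[1]-d[1]*v[0])
# shaker base centre in top view vs pointer line
E
```

```text
axis side [621.60523008  41.14558898]
[ 53.6 131.9] 67.9
[143.  -10.2] 67.9
[  35.  -139.8] 68.1
[-122.1  -76.2] 68.0
[-109.6   94.3] 67.3
axis top [625.56646258  43.2608855 ]
[142.9 -11.1] 67.6
[  34.9 -142.2] 67.8
[-124.5  -77. ] 67.7
[-110.4   93.9] 67.6
[ 57.1 136.5] 67.3
shaker [544.4950711   50.25643638 114.61446937]
pointer ang 174.9831565905646 181.29978345344864 along 77.61148333855466 lat -2.332769122271136
pointer ang 175.43416126163154 185.15404561075138 along 81.37099093775824 lat -0.51969460285809
```

Both views put the shaker within about 2 mm of the pointer line, about 80 mm from the axis. All five pieces stand, and the arm is clear.

```bash
python3 -c "
from cell import *
print(abs(read_state()['qd']).max()); print(sign_off())"
```

```text
0.007960496289531679
the job is handed in; nothing more can be done
None
```

The shaker now stands in line with the pointer, and I handed the job in at about 12.8 s of the 48 s allowed. I pushed one rim post with the closed fingertips through a clockwise arc of about 165°. Readings between moves stayed near 3 N. I then backed off and lifted clear.

**Final position:** combining the side and top views, the shaker is 0.5–2.3 mm off the pointer line (limit 14 mm). It is about 78–81 mm from the axis, on the pointer's side. The post angles agree, putting the shaker at about 175.7° against about 175.2° for the pointer.

**Pieces and surroundings:** in the last pictures all five pieces are upright. The visible part of the spoon looks unmoved. I did not measure the spoon's or side ramekin's position again, but the fingers never came near either of them.

**Disagreements:**
- The two views differed by about 4 mm on where the axis lies, which is well inside the tolerance.
- My first move call was refused because its rows lacked the "turn" field. Nothing moved.
- On the final retreat, clear of everything, the arm ended short of the commanded position and tilted a few degrees.

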